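# Press the push nut home on the blue pulley's axle

## Task

Two belt pulleys for the lab's tube roller stand on upright axles, each with a toothed push nut only started on its shaft. Take the yellow pusher sleeve, set it over the shaft of the blue pulley and press its nut straight down until it sits fully home on the hub, then stand the pusher upright on the bench again, clear of both axles. Leave the orange pulley's nut as it is, because that pulley still has to come off.

Things in the scene. Friction and masses are not known exactly. Their poses are not given: they have to be found in the camera images.
- pusher: Hollow sleeve standing loose and upright: yellow tube, outside diameter 32 mm, 80 mm tall, bore 24 mm open right through, steel foot ring at the bottom (46 mm across, 8 mm high), black band 33 mm across near the top. 0.12 kg. Grip the tube at about half its height, from any side. Origin: centre of the foot's underside; z runs up the tube.
- blue_nut_top (a point): Centre of the upper face of the brass-coloured push nut (36 mm across, 4 mm thick) on the BLUE pulley's fixed upright axle. The plain steel shaft, 8 mm across, passes through it; its tip is 79 mm above the bench. The nut's upper face starts 56 to 62 mm above the bench; fully home on the hub it is at 40 mm, the shaft standing 39 mm above it, inside the pusher's bore.
- blue_nut (a joint): How far the blue pulley's nut has gone down its shaft, m: 0 to 0.006 at the start, 0.022 fully home on the hub (hard stop). Its teeth grip: about 9 N slides it down at any depth, and it stays where it is left without springing back.
- orange_nut_top (a point): The same point of the nut on the ORANGE pulley's axle; leave it alone. The two axles are alike but for the pulley's colour and may stand either way round: aluminium base 76 mm across, 12 mm high; pulley 58 mm across, its top 32 mm above the bench; steel hub 18 mm across up to 36 mm; same nut and shaft heights as the blue one.
Things that resemble listed ones, but are neither listed nor needed, are in the scene too. What is shaped like the pusher but green is not meant.

How it is judged:
By the outcome, as a careful person would: the job done as asked, in the order asked, and still so for the second after the job is handed in, with the robot touching nothing.
It also fails if it takes over 45 s, if anything falls off the work surface, if the arm or the gripper's body presses on something with over 40 N, if the wrist force passes 120 N, or if a joint passes its speed limit or range.

## Robot

A 6-joint arm with a two-finger parallel gripper is mounted at the origin on a cart in front of the work surface, level with it; the furniture and walls round the work are solid. World frame = base frame: x ahead of the robot, y to its left, z up, the work surface at z = 0. Lengths are in m, angles in rad, forces in N, time in s.
With the tool pointing down it reaches from about 0.275 to 1 m from the base axis. Payload 8.4 kg.
Tool frame: the origin (TCP) lies on the centre line of the jaws, within the pads' length; the fingertips stand 17 mm ahead of it and the grasp point (between the pads) lies 2 mm behind it (bot.tcp_to_tips is the y of the fingertips in the tool frame, in m); y points along the fingers, z is the direction in which the jaws open and shut, and the axes are right-handed (so a half turn about y gives the same grasp; the last joint's range is limited). The gripper opens to 85 mm and grips with 20 to 120 N. Pads are 22 mm wide; open, the fingers measure 114 mm over their backs; the gripper's body (76 mm by 85 mm) begins 54 mm behind the grasp point. The pads swing forward as they close: fully open they stand 13 mm farther back than shut.
Start: joints at [1.339, 0.353, 1.633, -0, 1.155, -0.002], TCP at [0.142, 0.609, 0.221] pointing down, gripper open.
Joint ranges: [-2.63, 2.63], [-0.92, 2.1], [0.06, 2.66], [-1.3, 4.44], [0, 2.69], [-3.02, 3.02]. Speed limits (rad/s): [2.22, 2.22, 2.79, 3.14, 3.14, 3.14].

## Interface

Orientations are given as a unit quaternion [x, y, z, w].
In Python, from workcell import bot, hand, kinematics, get_obs, vision, hand_in gives the robot as it stands. The module is installed in compiled form; this text tells all that it offers. Calls block until the motion is done:
- bot.reach(position, orientation): joint-space move of the TCP to a pose.
- bot.servo_line(position, ori=None, velocity=0.15): straight line of the TCP; ori=None keeps the orientation; velocity is the mean speed in m/s.
- bot.goto_joints(angles): joint-space move.
- hand.move_gripper(opening, strength=None): finger opening in m; strength is the grip in N (None keeps the last); returns when the fingers have stopped.
- bot.dwell(seconds).
- kinematics.solve_ik(position, orientation): joint angles nearest the present ones, or None.
- get_obs(): the state.
- vision.read_camera(name): name is "scene" or "top" or "wrist"; returns a dict with "frame" (480x640x3 uint8, red, green, blue), "intrinsics" (3x3 intrinsics, pixels), "dist" ([k1, k2, p1, p2, k3] as OpenCV has them; the pictures are not rectified), "view" (4x4, takes a point from world to camera coordinates). Camera axes: x right, y down, z forward; pixel columns grow to the right and rows downward; lengths in m; the calibration is good to about 2 mm. A picture is of the moment at which its call begins. There is no depth.
A pose or a line that the arm cannot do raises bot.IKError and nothing moves.
- hand_in(): hands the job in, once; it reports no verdict.
The state is a dict: "time_s": time; "joint_pos": joint angles; "joint_vel": joint speeds; "joint_efforts": joint torques, N m; "position": TCP position; "orientation": TCP orientation; "wrist_force": force on the tool from outside, world axes, zero at the start; "ft_torque": the same for the moment, N m; "gripper_width": finger opening in m.
Only numpy, scipy, OpenCV 4.12 (cv2) and the standard library are available. Lean on these libraries where they do the work, as an engineer would, in place of code of your own. Each camera call takes 0.05 s, during which the arm holds its last target.

## Working session

There is one attempt and no reset: what is moved stays moved. The work goes in short steps, each a Python script; the robot and the scene stay as the last script left them, time stands still between calls to the robot, and variables do not carry over. Pictures are saved under pics/ and viewed, and the job is handed in when it is done.

```bash
mkdir -p pics; cat > cap.py <<'E'
import cv2,pickle,sys
from workcell import bot,hand,kinematics,get_obs,vision
def cap(n,tag):
    d=vision.read_camera(n); pickle.dump(d,open(f'pics/{tag}.pkl','wb'))
    cv2.imwrite(f'pics/{tag}.png',cv2.cvtColor(d['frame'],cv2.COLOR_RGB2BGR)); return d
E
python3 - <<'E'
from cap import *
import numpy as np
np.set_printoptions(precision=3,suppress=True)
for n in ['scene','top','wrist']:
    d=cap(n,n+'0'); V=np.array(d['view']); print(n,-V[:3,:3].T@V[:3,3],V[2,:3],np.array(d['intrinsics'])[0],d['dist'])
o=get_obs();print(o)
E
```

```text
scene [ 0.013 -0.496  0.611] [ 0.529  0.568 -0.631] [480.915   0.    321.6  ] [-0.063  0.     0.     0.     0.   ]
top [ 0.331 -0.01   0.901] [ 0.151  0.001 -0.988] [460.122   0.    317.779] [-0.108  0.     0.     0.     0.   ]
wrist [0.071 0.626 0.373] [ 0.281 -0.067 -0.957] [395.482   0.    312.55 ] [0.01 0.   0.   0.   0.  ]
{'time_s': 0.15, 'joint_pos': array([ 1.339,  0.353,  1.634, -0.   ,  1.155, -0.002]), 'joint_vel': array([ 0.   , -0.002, -0.003,  0.001, -0.001, -0.001]), 'joint_efforts': array([ -0.   , -60.564, -34.234,  -0.   ,   0.006,  -0.   ]), 'position': array([0.142, 0.608, 0.22 ]), 'orientation': array([ 0.703, -0.081,  0.081, -0.702]), 'wrist_force': array([-0.042,  0.331, -0.117]), 'ft_torque': array([ 0.046,  0.037, -0.012]), 'gripper_width': 0.08540234593799831}
```

View pics/scene0.png

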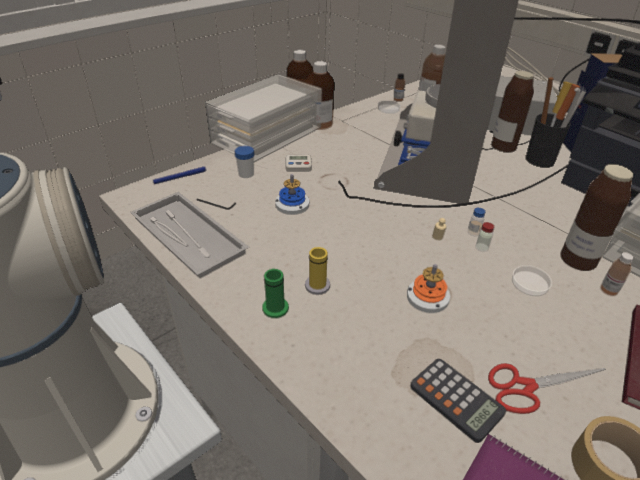

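View pics/top0.png

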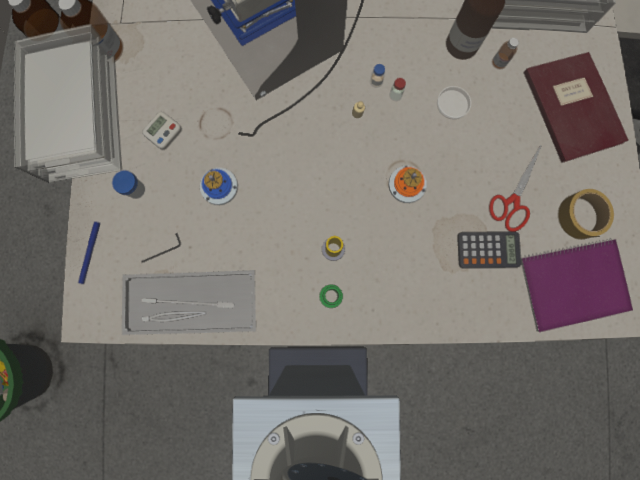

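View pics/wrist0.png

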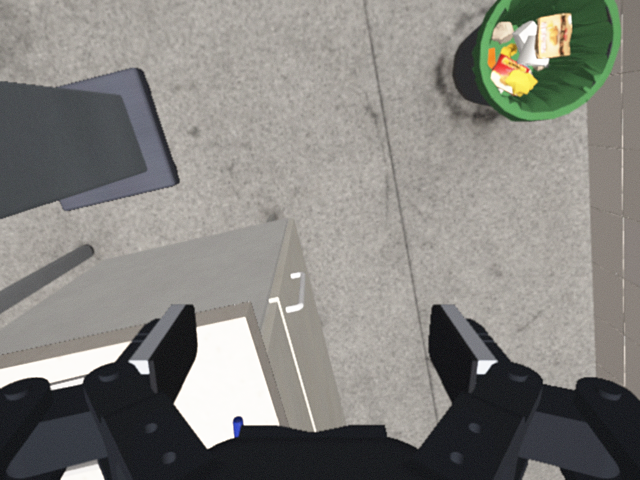

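```bash
cat > geo.py <<'E'
import numpy as np,cv2
np.set_printoptions(precision=4,suppress=True)
def ray(d,uv):
    K=np.array(d['intrinsics'],float);D=np.array(d['dist'],float);V=np.array(d['view'])
    p=cv2.undistortPoints(np.array([[uv]],float),K,D)[0,0]
    R=V[:3,:3];return -R.T@V[:3,3],R.T@np.array([p[0],p[1],1.])
def atz(d,uv,z):
    c,r=ray(d,uv);return c+r*(z-c[2])/r[2]
def proj(d,P):
    V=np.array(d['view']);P=np.atleast_2d(np.array(P,float))
    return cv2.projectPoints(P,cv2.Rodrigues(V[:3,:3])[0],V[:3,3],np.array(d['intrinsics'],float),np.array(d['dist'],float))[0][:,0]
E
python3 - <<'E'
import cv2,numpy as np
s=cv2.imread('pics/scene0.png');t=cv2.imread('pics/top0.png')
c=lambda im,x,y,w:cv2.resize(im[y-w:y+w,x-w:x+w],(390,290*390//290),interpolation=cv2.INTER_CUBIC)[:,:]
c=lambda im,x,y:cv2.resize(im[y-36:y+36,x-32:x+32],(260,292),interpolation=cv2.INTER_CUBIC)
a=np.hstack([c(s,300,280),c(s,292,192),c(s,430,286)]);b=np.hstack([c(t,334,250),c(t,218,185),c(t,408,182)])
cv2.imwrite('pics/crop0.png',np.vstack([a,b]))
E
```

```text
(no output)
```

View pics/crop0.png

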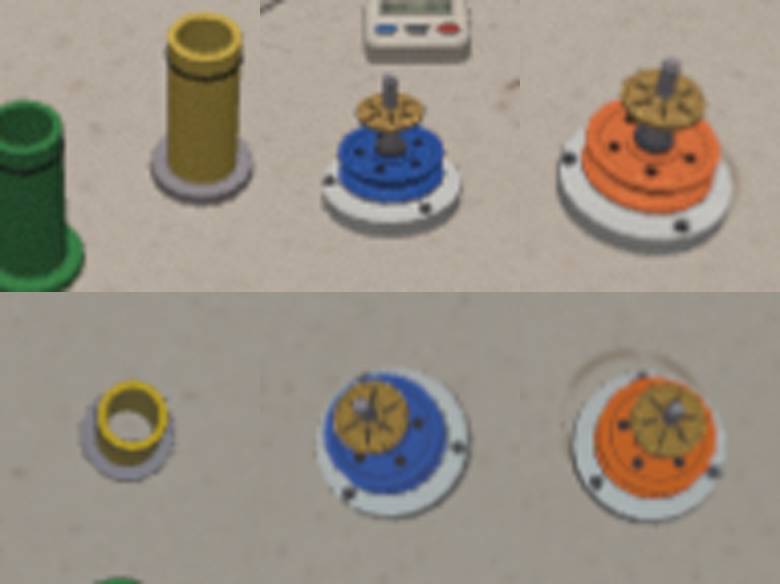

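```bash
cat > loc.py <<'E'
from geo import *
import pickle
T=pickle.load(open('pics/top0.pkl','rb'));S=pickle.load(open('pics/scene0.pkl','rb'))
def mask(d,kind,roi):
    h=cv2.cvtColor(d['frame'],cv2.COLOR_RGB2HSV);x,y,w=roi
    m=np.zeros(h.shape[:2],np.uint8)
    r=dict(brass=((14,100,50),(30,255,255)),blue=((105,120,40),(125,255,255)))[kind]
    m[y-w:y+w,x-w:x+w]=cv2.inRange(h,*r)[y-w:y+w,x-w:x+w]
    c=max(cv2.findContours(m,cv2.RETR_EXTERNAL,cv2.CHAIN_APPROX_NONE)[0],key=cv2.contourArea)
    return c,cv2.fitEllipse(cv2.convexHull(c))
c,e=mask(T,'brass',(334,245,25));print('pusher top rim',e,atz(T,e[0],.080))
print(' foot T',atz(T,(333.3,249.7),.008))
c,e=mask(T,'brass',(213,181,25));print('nut T',e,[atz(T,e[0],z) for z in(.056,.062)])
c,e=mask(T,'blue',(218,185,25));print('pulley T',e,atz(T,e[0],.032))
c,e=mask(S,'brass',(292,183,14));print('nut S',e,[atz(S,e[0],z) for z in(.056,.062)])
print('base T',atz(T,(218.8,186.2),.012),'S',atz(S,(292.3,202.1),.012),'tip S',atz(S,(292,175.2),.079))
# pusher scene: top rim centre crop (204,34)->(x=268+.. )
print('pusher S rim',atz(S,(268+204/4.06,244+34/4.06),.08),'foot',atz(S,(268+201/4.06,244+165/4.06),.008))
print('green',atz(T,(331,296),.08),'orange',atz(T,(407,184),.012),'column base near corner',atz(T,(260,97),.02), atz(S,(380,185),0.02),atz(S,(470,200),.02),'timer',atz(T,(163,130),.02),'bluejar',atz(T,(125,182),.05))
E
python3 loc.py
```

```text
pusher top rim ((333.6773376464844, 245.17054748535156), (16.845294952392578, 20.45604133605957), 10.886682510375977) [ 0.4337 -0.0371  0.08  ]
 foot T [ 0.4338 -0.0387  0.008 ]
nut T ((212.9488525390625, 179.6028594970703), (16.726770401000977, 17.587366104125977), 36.080169677734375) [array([0.5634, 0.1906, 0.056 ]), array([0.5618, 0.1892, 0.062 ])]
pulley T ((216.447265625, 183.78738403320312), (28.250619888305664, 28.67207908630371), 134.13340759277344) [0.5615 0.1891 0.032 ]
nut S ((291.532958984375, 183.1351318359375), (9.40117359161377, 15.066780090332031), 90.84466552734375) [array([0.5624, 0.1928, 0.056 ]), array([0.5564, 0.1853, 0.062 ])]
base T [0.5618 0.1887 0.012 ] S [0.5583 0.1861 0.012 ] tip S [0.5601 0.1878 0.079 ]
pusher S rim [ 0.4348 -0.0365  0.08  ] foot [ 0.4318 -0.0399  0.008 ]
green [ 0.343  -0.0316  0.08  ] orange [ 0.5644 -0.1871  0.012 ] column base near corner [0.748  0.1088 0.02  ] [0.7485 0.1016 0.02  ] [ 0.8586 -0.0693  0.02  ] timer [0.6796 0.3069 0.02  ] bluejar [0.5626 0.366  0.05  ]
```

Candidates: the yellow sleeve (scene 318,270; top 334,245) or the green one (scene 275,292; top 331,296). For the pulley, blue (scene 292,195; top 218,185) or orange (scene 430,288; top 408,182). The close crop confirms the yellow tube has a black band and a steel foot, so I choose that sleeve and the blue pulley. Both views place the pusher near (0.434, -0.038) and the blue axle near (0.561, 0.188).

```bash
cat > rob.py <<'E'
from cap import *
from geo import *
from scipy.spatial.transform import Rotation as Ro
Q0=np.array([.7071068,0,0,-.7071068])
def Q(yaw=0): return (Ro.from_euler('z',yaw)*Ro.from_quat(Q0)).as_quat()
def st(): 
    o=get_obs();print('t',round(o['time_s'],2),'p',o['position'],'F',o['wrist_force'],'M',o['ft_torque'],'w',round(o['gripper_width'],4));return o
E
python3 - <<'E'
from rob import *
print(Ro.from_quat(Q0).as_matrix())
print(kinematics.solve_ik([.4337,-.038,.038],Q()),kinematics.solve_ik([.561,.1885,.08],Q()))
bot.reach([.4337,-.038,.19],Q()); st()
cap('wrist','w1')
d=cap('wrist','w1'); print(proj(d,[[.4337,-.038,.08],[.4337,-.038,.0]]))
E
```

```text
[[ 1.  0.  0.]
 [ 0.  0.  1.]
 [ 0. -1.  0.]]
[-0.0908  0.3514  2.1697 -0.      0.6205 -1.6616] [ 0.3216  0.4682  1.8161 -0.      0.8573 -1.2492]
t 2.67 p [ 0.434  -0.0376  0.1901] F [0.3492 0.3834 0.5656] M [ 0.0218  0.0518 -0.0171] w 0.0855
[[311.0293 227.1734]
 [311.3781 202.908 ]]
```

View pics/w1.png

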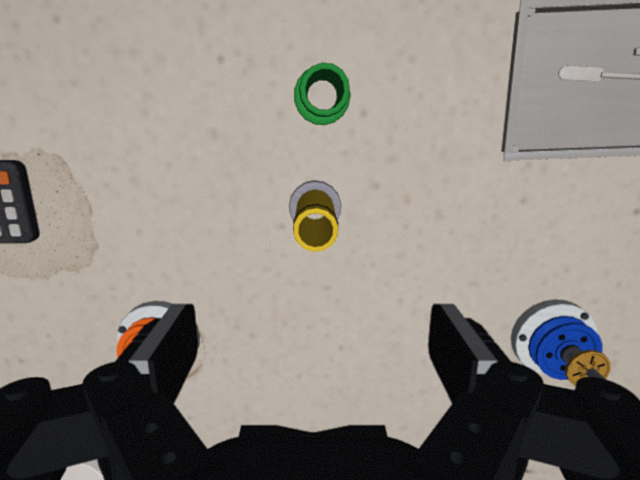

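The yellow sleeve is alone between the open jaws, rim at (316,229) against a predicted (311,227). The green one is clear at (322,94). I'll grip it now.

```bash
python3 - <<'E'
from rob import *
bot.servo_line([.4345,-.0365,.039],velocity=.12); st()
hand.move_gripper(.02,70); st()
bot.servo_line([.4345,-.0365,.15],velocity=.12); st()
cap('wrist','w2');cap('scene','s2')
E
```

```text
t 4.17 p [ 0.435  -0.0366  0.0395] F [ 0.1356  0.1081 -0.2508] M [ 0.0094  0.0599 -0.0356] w 0.0857
t 4.72 p [ 0.4348 -0.0364  0.0395] F [-1.0267  0.8116  6.9895] M [0.0835 0.219  0.0161] w 0.0315
t 5.79 p [ 0.434  -0.0365  0.1494] F [ 0.4845 -0.0506 -1.3427] M [-0.0165 -0.0086  0.0343] w 0.0314
```

View pics/w2.png

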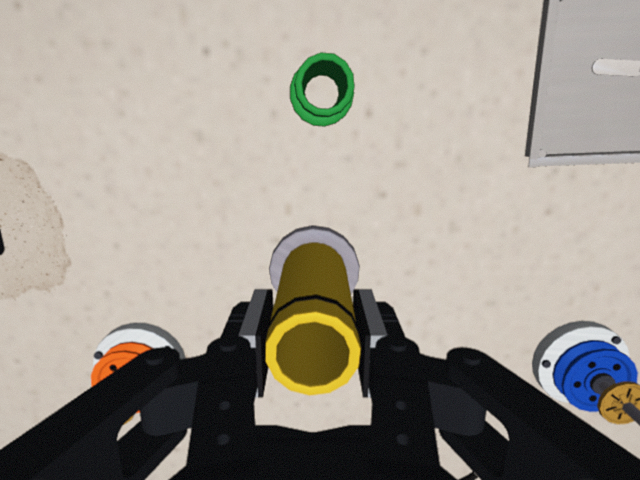

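View pics/s2.png

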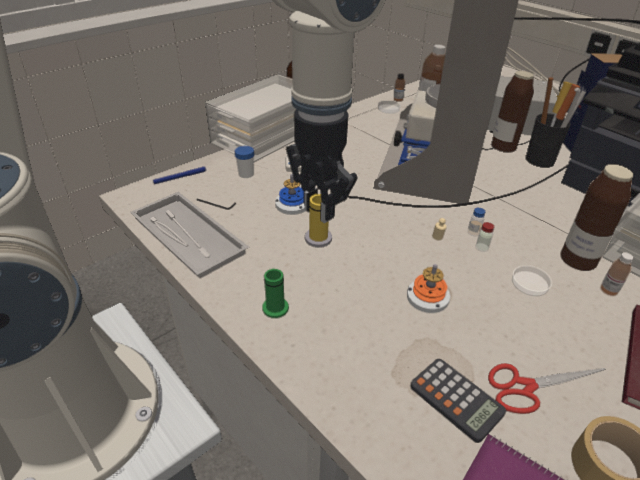

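```bash
python3 - <<'E'
from rob import *
import pickle
d=pickle.load(open('pics/w2.pkl','rb'))
print(proj(d,[[.434,-.0365,.19],[.434,-.0365,.118],[.442,-.0365,.19]]))
bot.servo_line([.561,.1885,.15],velocity=.15); o=st()
p=o['position']
for n in ['wrist','scene','top']:
    d=cap(n,n[0]+'3'); print(n,proj(d,[[p[0],p[1],p[2]-.0395],[.561,.1885,.079],[.561,.1885,.012],[p[0],p[1],p[2]+.0405]]))
s=cv2.imread('pics/s3.png')[110:230,220:380];w=cv2.imread('pics/w3.png');t=cv2.imread('pics/t3.png')[130:250,140:300]
z=lambda a:cv2.resize(a,(400,300),interpolation=cv2.INTER_CUBIC)
cv2.imwrite('pics/c3.png',np.vstack([np.hstack([z(s),z(t)]),np.hstack([z(w),z(w[200:,160:480])])]))
E
```

```text
[[310.5777 351.8653]
 [311.2887 269.9576]
 [310.6174 372.9753]]
t 7.76 p [0.5607 0.1879 0.15  ] F [-0.724   0.6041 -1.5018] M [-0.0003 -0.0509  0.036 ] w 0.0311
wrist [[311.4812 263.9988]
 [312.6332 245.5966]
 [312.6559 218.0117]
 [310.7334 351.5806]]
scene [[291.9825 161.9829]
 [292.1346 174.9239]
 [292.5906 201.179 ]
 [291.3925 126.3802]]
top [[207.558  173.0061]
 [211.254  177.5784]
 [218.9088 186.5782]
 [195.9355 159.2892]]
```

View pics/c3.png

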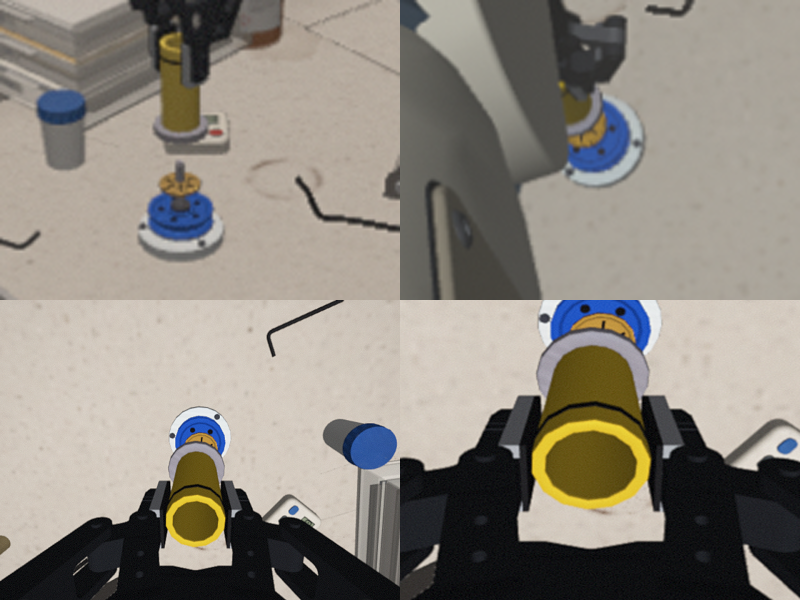

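The sleeve hangs upright over the blue axle: the foot is at scene (292,161) and the shaft tip at (291.6,176), both within 1 px of prediction. I'll lower in steps, reading the force at each one.

```bash
python3 - <<'E'
from rob import *
OFF=.0395
bot.servo_line([.561,.1893,.085+OFF],velocity=.08); o=st()
for f in (.078,.074,.068,.064):
    bot.servo_line([.561,.1893,f+OFF],velocity=.05); o=st()
    if o['wrist_force'][2]>5: print('contact',f); break
d=cap('scene','s4');cap('wrist','w4')
s=cv2.imread('pics/s4.png')[130:220,232:352];w=cv2.imread('pics/w4.png')
z=lambda a:cv2.resize(a,(400,300),interpolation=cv2.INTER_CUBIC)
cv2.imwrite('pics/c4.png',np.hstack([z(s),z(w)]))
E
```

```text
t 8.38 p [0.5605 0.1892 0.1236] F [-0.7106  0.6834 -0.4293] M [ 0.0422 -0.0185  0.0048] w 0.032
t 8.67 p [0.5609 0.1893 0.1173] F [-0.0276 -0.3169 -1.283 ] M [-0.0184  0.0303  0.0008] w 0.0314
t 8.92 p [0.5608 0.1893 0.1133] F [ 0.0817 -0.1964 -1.8897] M [ 0.0653 -0.0026 -0.0109] w 0.0316
t 9.18 p [0.5607 0.1892 0.1071] F [-0.6795 -0.2758 -1.2417] M [ 0.0546 -0.0297  0.0033] w 0.031
t 9.43 p [0.5608 0.1892 0.1032] F [-0.5195  0.8758 -1.5433] M [ 0.0182  0.0351 -0.0134] w 0.0318
```

View pics/c4.png

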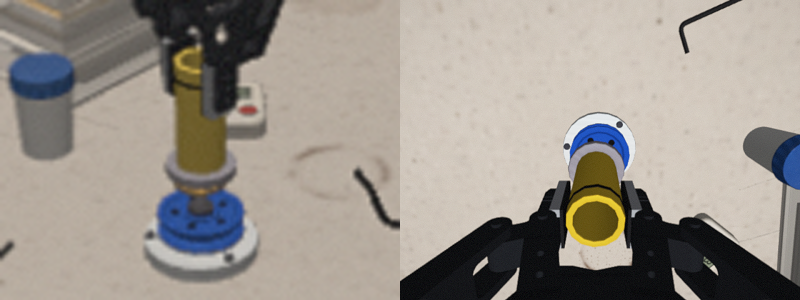

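The foot went past the tip height with no contact, so the shaft is in the bore. Now pressing.

```bash
python3 - <<'E'
from rob import *
OFF=.0395
f=.060
while f>.034:
    bot.servo_line([.561,.1893,f+OFF],velocity=.03)
    o=st(); F=np.linalg.norm(o['wrist_force'])
    if F>32 : print('stop at',f); break
    f-= .003 if f>.0435 else .001
bot.dwell(.2); st()
cap('scene','s5')
s=cv2.imread('pics/s5.png')[130:220,232:352]
cv2.imwrite('pics/c5.png',cv2.resize(s,(640,480),interpolation=cv2.INTER_CUBIC))
E
```

```text
t 9.82 p [0.5608 0.1892 0.0992] F [-0.0745  0.6758 -0.4221] M [ 0.0674 -0.0092  0.0351] w 0.0312
t 10.07 p [0.5613 0.1894 0.0966] F [1.1417 0.6171 0.5604] M [ 0.0944 -0.1637  0.0391] w 0.0314
t 10.32 p [0.5613 0.1894 0.0938] F [0.2753 0.3894 3.9192] M [-0.0022 -0.0282  0.0146] w 0.031
t 10.57 p [0.5613 0.1894 0.0908] F [ 0.5673 -0.0575  3.5696] M [ 0.0772 -0.0143 -0.0092] w 0.0315
t 10.82 p [0.5613 0.1894 0.0877] F [-0.2203 -0.477   3.6423] M [ 0.0607 -0.1503  0.0527] w 0.0312
t 11.07 p [0.5613 0.1894 0.0846] F [0.8996 0.6234 3.6151] M [ 0.0545 -0.1018 -0.0146] w 0.0312
t 11.32 p [0.5612 0.1894 0.0816] F [-0.0014 -0.588   3.4382] M [ 0.1105 -0.1426 -0.0126] w 0.0315
t 11.57 p [0.5613 0.1894 0.0808] F [-0.6039  1.0135  5.1408] M [ 0.0806 -0.0388 -0.0257] w 0.0316
t 11.82 p [0.5613 0.1894 0.0799] F [-0.2969 -0.1128  6.1657] M [ 0.0711 -0.0008 -0.0328] w 0.0315
t 12.07 p [0.5615 0.1895 0.0793] F [-0.637   0.8147 10.5847] M [-0.0857  0.1623 -0.0396] w 0.0314
t 12.32 p [0.5617 0.1895 0.0791] F [-2.9681 -0.4798 18.743 ] M [-0.3282  0.5685 -0.0098] w 0.0315
t 12.57 p [0.5619 0.1895 0.079 ] F [-5.1979 -1.3007 27.8468] M [-0.4679  1.0546  0.0489] w 0.0314
t 12.82 p [0.5621 0.1896 0.079 ] F [-7.4935 -2.2939 36.7537] M [-0.7486  1.4685 -0.0254] w 0.0312
stop at 0.035999999999999976
t 13.02 p [0.5621 0.1896 0.0789] F [-8.8354 -3.126  36.9008] M [-0.7453  1.4727  0.0332] w 0.0314
```

View pics/c5.png

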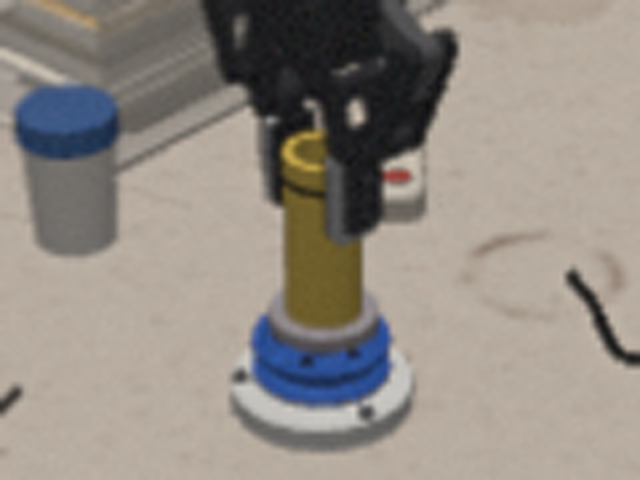

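The nut hit a hard stop with TCP z 0.079, so the foot is at about 0.040 m, and Fz rose to 37 N. Lifting off and checking the nut before I set the pusher down.

```bash
python3 - <<'E'
from rob import *
bot.servo_line([.561,.1893,.16],velocity=.1); st()
bot.servo_line([.4345,-.0365,.15],velocity=.18); st()
d=cap('scene','s6');t=cap('top','t6');cap('wrist','w6')
print(proj(d,[[.561,.1885,.04],[.561,.1885,.058],[.561,.1885,.079]]))
z=lambda a:cv2.resize(a,(400,300),interpolation=cv2.INTER_CUBIC)
s=cv2.imread('pics/s6.png')
cv2.imwrite('pics/c6.png',np.vstack([np.hstack([z(s[165:225,252:332]),z(s[180:270,260:380])]),np.hstack([z(cv2.imread('pics/w6.png')),z(cv2.imread('pics/t6.png'))])]))
E
```

```text
t 14.06 p [0.5604 0.1891 0.1592] F [ 0.2953 -0.6123 -1.4066] M [-0.0064  0.0492 -0.0721] w 0.0312
t 15.65 p [ 0.4349 -0.0361  0.1501] F [-0.9642 -0.7822 -1.4163] M [-0.0056 -0.0145  0.0202] w 0.0312
[[292.4031 190.4593]
 [292.2803 183.3786]
 [292.1346 174.9239]]
```

View pics/c6.png

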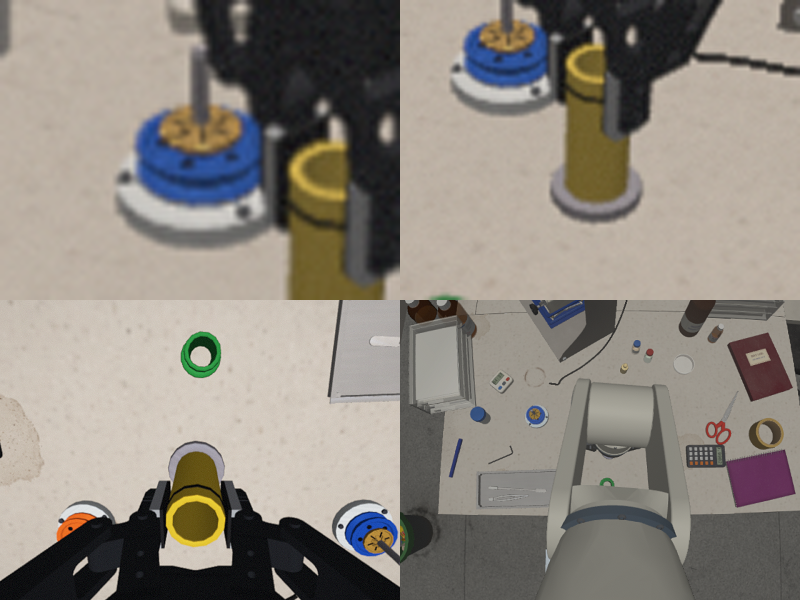

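The nut centre is at scene (292,190.6), against (292.4,190.5) predicted for fully home. Now I'll set the pusher down.

```bash
python3 - <<'E'
from rob import *
b=st()['wrist_force'][2]
bot.servo_line([.4345,-.0365,.045],velocity=.12)
for z in (.043,.0415,.0405,.0397,.039,.0383,.0376):
    bot.servo_line([.4345,-.0365,z],velocity=.03); o=st()
    if o['wrist_force'][2]>b+4: break
hand.move_gripper(.085,20); bot.dwell(.2); p=st()['position']
bot.servo_line([p[0],p[1],.19],velocity=.12)
bot.reach([.30,.25,.25],Q(.5)); bot.dwell(.3); st()
s=cap('scene','s7');t=cap('top','t7')
z=lambda a:cv2.resize(a,(400,300),interpolation=cv2.INTER_CUBIC)
a=cv2.imread('pics/s7.png');b=cv2.imread('pics/t7.png')
cv2.imwrite('pics/c7.png',np.vstack([np.hstack([z(a),z(b)]),np.hstack([z(a[225:315,255:375]),z(a[165:225,252:332])])]))
E
```

```text
t 15.8 p [ 0.4348 -0.036   0.15  ] F [ 0.0118 -0.8245  0.2038] M [ 0.0092 -0.0037 -0.0851] w 0.0312
t 17.07 p [ 0.4348 -0.0365  0.0433] F [-0.7131 -0.3038 -0.8335] M [ 0.1061 -0.0094 -0.0178] w 0.0314
t 17.32 p [ 0.4344 -0.0365  0.0415] F [-0.1154  0.2034 -0.5621] M [-0.0574  0.0356  0.0193] w 0.0313
t 17.57 p [ 0.4344 -0.0365  0.0404] F [-0.2284  0.2111 -0.3024] M [-0.0034 -0.0243  0.0037] w 0.0312
t 17.82 p [ 0.4345 -0.0365  0.0396] F [-0.487 -0.671 -2.219] M [-0.0164  0.0496  0.0236] w 0.0314
t 18.07 p [ 0.4347 -0.0365  0.0395] F [-1.2658  1.7185  9.3032] M [ 0.0514  0.4036 -0.0298] w 0.0313
t 18.84 p [ 0.4345 -0.0365  0.039 ] F [ 0.2765  0.8383 -0.5997] M [-0.051  -0.0167 -0.0252] w 0.0847
t 21.77 p [0.3004 0.2495 0.2499] F [ 0.1557 -0.1204 -0.2733] M [-0.0022 -0.066  -0.016 ] w 0.0849
```

View pics/c7.png

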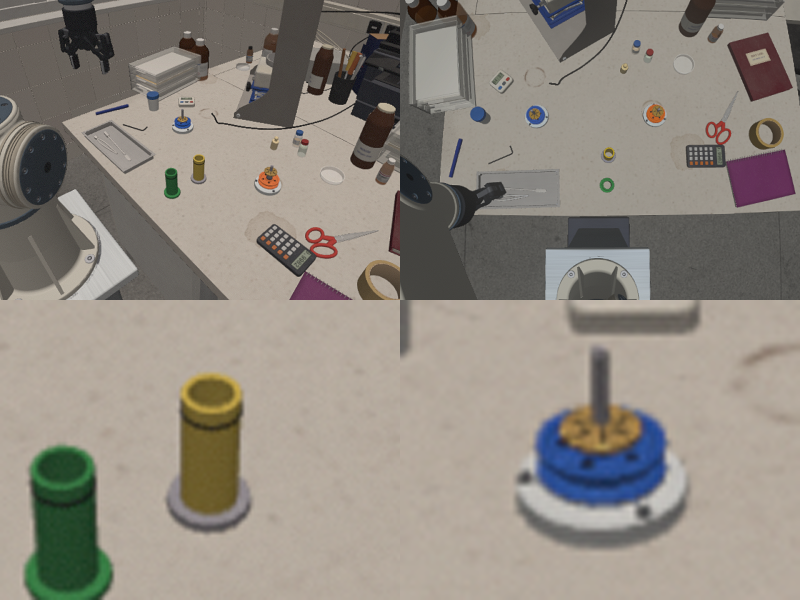

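The pusher stands upright at about scene (318,270). The blue nut sits on its hub at (292,190). The orange and green items look unmoved, and the gripper is clear.

```bash
python3 -c "
from workcell import hand_in
print(hand_in())"
```

```text
the job is handed in; nothing more can be done
None
```

The job is done and handed in at about 22 s on the robot's clock. I gripped the yellow pusher, set it over the blue pulley's shaft and pressed the nut down to its hard stop. I then stood the pusher upright again at about (0.434, -0.037), clear of both axles.

- **Nut home:** the foot stopped at about 0.040 m with the downward push at 37 N. In the scene picture afterwards, the nut was 0.1 px from where a fully home nut should appear.
- **Final state:** the last pictures show the pusher standing upright and the gripper clear. The orange pulley and the green sleeve look unmoved. I checked those two by eye only.
- **Disagreements:**
  - The wrist camera placed things 2 to 5 mm farther to the left (+y) than the other two cameras. I relied on those two, and the shaft entered the bore without contact.
  - Sliding the nut showed only about 4 to 5 N on the wrist sensor, against the stated 9 N.

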